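# Latch the wagon pallet in the painting dock

### The arm

A 7-joint arm with a two-finger parallel gripper is mounted at the origin on a cart in front of the work surface, level with it; the furniture and walls round the work are solid. World frame = base frame: x ahead of the robot, y to its left, z up, the work surface at z = 0. Lengths are in m, angles in rad, forces in N, time in s.
With the tool pointing down it reaches from about 0.425 to 0.925 m from the base axis. Payload 6.8 kg.
Tool frame: the origin (TCP) lies on the front face of the gripper's body, between the roots of the fingers; the fingertips stand 73 mm ahead of it and the grasp point (between the pads) lies 54 mm ahead of it (env.nose_length is the distance from the TCP to the fingertips, in m); z points along the fingers, y is the line along which they close (so a half turn about z gives the same grasp; the last joint's range is limited). The gripper opens to 85 mm and grips with 20 to 120 N. Pads are 22 mm wide; open, the fingers measure 114 mm over their backs; the gripper's body (76 mm by 85 mm) begins 54 mm behind the grasp point. The pads swing forward as they close: fully open they stand 13 mm farther back than shut.
Start: joints at [-1.411, 0.477, 0.022, 1.555, -0.011, 1.109, -0.083], TCP at [0.179, 0.651, 0.304] pointing down, gripper open.
Joint ranges: [-2.96, 2.96], [-0.34, 2.1], [-1.41, 1.46], [0.24, 2.44], [-1.37, 4.51], [0.17, 1.92], [-2.96, 2.96]. Speed limits (rad/s): [2.39, 2.39, 3.14, 3.14, 3.14, 3.14, 3.14].

### API

Orientations are given as a unit quaternion [w, x, y, z].
In Python, from cell import env, kin, camera, calibration, job gives the robot as it stands. The module is installed in compiled form; this text tells all that it offers. Calls block until the motion is done:
- env.reach(position, orientation): joint-space move of the TCP to a pose.
- env.movel(position, velocity=0.15, rot=None, stop_force=None): straight line of the TCP; rot=None keeps the orientation; velocity is the mean speed in m/s. With stop_force (N) it stops when the force on the tool has changed by that much, and returns True; else False.
- env.goto_joints(angles): joint-space move.
- env.grip(opening, f_grip=None): finger opening in m; f_grip is the grip in N (None keeps the last); returns when the fingers have stopped.
- env.dwell(seconds).
- kin.inverse_kinematics(position, orientation): joint angles nearest the present ones, or None.
- env.get_state(): the state.
- camera(name): name is "scene" or "top" or "wrist"; returns (picture, depth): 420x560x3 uint8, blue, green, red; 420x560 float32, m along the optical axis (not along the pixel's ray), 0 where there is no reading.
- calibration(name): a dict with "fx", "fy", "cx", "cy" (pixels), "rvec" (rotation vector, rad) and "tvec" (3), from world to camera coordinates, as OpenCV has them. Camera axes: x right, y down, z forward; pixel columns grow to the right and rows downward; lengths in m; the calibration is good to about 2 mm. A picture is of the moment at which its call begins: read the wrist's pose just before it. calibration takes no time and is no camera call; for the wrist camera it gives the pose at the moment of the call.
A pose or a line that the arm cannot do raises env.PlanningError and nothing moves.
- job.job_done(): hands the job in; it is judged then, once.
The state is a dict: "time": time; "qpos": joint angles; "joint_velocities": joint speeds; "joint_torque": joint torques, N m; "tcp_pos": TCP position; "orientation": TCP orientation; "force": force on the tool from outside, world axes, zero at the start; "torque": the same for the moment, N m; "opening": finger opening in m; "gripper_force": force on a finger pad.
Only numpy, scipy, OpenCV 4.12 (cv2) and the standard library are available. Lean on these libraries where they do the work, as an engineer would, in place of code of your own. Each camera call takes 0.05 s, during which the arm holds its last target. There are 200 camera calls.

### The job

Put the small work pallet with the black model wagon into the dock, wagon end first: set it in the flared mouth and push it along the channel until the orange sprung pawl snaps into the notch in its edge. Then tug the pallet firmly back towards the mouth, so that you feel the pawl hold it, and let go, leaving it latched. Leave the other things on the table where they are.

Things in the scene. Friction and masses are not known exactly. Their poses are not given: they have to be found in the camera images.
- pallet: Loose light-wood pallet, 120 x 70 mm, 12 mm thick, 0.2 to 0.4 kg, corners rounded to 10 mm, lying on the table. Origin: centre of its underside; x along its length towards the wagon end (goes in first), y across, z up. A black model wagon (50 mm long, 26 mm wide, top 36 mm above the underside) is fixed on it at x = 7 to 57 mm.
- post_top (a point): Centre of the top face of the pallet's handle, a blue square post of 20 x 20 mm at pallet x = -35 mm, y = 0, reaching from 12 to 67 mm above the pallet's underside.
- notch (a point): Middle of the notch in the pallet's left (+y) edge: 10 mm deep, from pallet x = -10 to +30 mm, right through the thickness. The right edge has the same notch.
- dock: Fixed dock: grey base plate 8 mm thick, 140 mm wide, from x = -110 to +125 mm, with slick white plastic guides. Origin on the table under it; x is the direction of insertion (from the mouth inwards), y to the left, z up. After the mouth a straight channel 75 mm wide runs from x = -4 mm to the back stop at x = 110 mm; rails 29 mm high.
- dock_mouth (a point): Point on the base plate (dock x = -75, y = 0, z = 8 mm): a pallet laid level with its origin here lies in the flared mouth, open above, short of the channel. Mouth walls: up to 24 mm above the table, half width 58 mm at dock x = -108 mm, narrowing to 37.5 mm at x = -4 mm. Pushed on from here, free to turn a little, the pallet is guided by the walls.
- dock_home (a point): Pallet origin when it is against the back stop: dock x = 50, y = 0, z = 8 mm. The pawl snaps in once the origin passes x = 45 mm, so the latched pallet has some 5 mm of play. Keeper lips reach 7 mm over the channel edges 24 to 29 mm above the table (right from x = 40, left from x = 82 mm): the pallet must be slid in. Passing the pawl takes up to about 10 N.
- pawl: Orange sprung pawl, 11 mm high, in the left (+y) wall of the channel. Origin on its upright hinge, dock x = 20, y = 48 mm, 9 mm above the table. The arm runs 55 mm along dock x and slants into the channel; the pallet's edge pushes it aside by up to 0.2 rad, a spring presses it back with about 3 to 6 N at the tip. Its blunt end blocks the way back.
- pawl_tip (a point): Inner corner of the pawl's tip. Sprung in: dock x = 75, y = 28 mm. While the pallet's edge holds the pawl aside, y is 32 mm or more.
- jar: Bystander: jar with white screw cap and orange label, 37 mm across, 78 mm tall; origin at the centre of its underside.
- tin: Bystander: small paint tin with dark blue band, 34 mm across, 36 mm tall; origin at the centre of its underside.
- driver: Bystander: red-handled screwdriver lying on the table, 183 mm long along its y; origin at the centre of its underside.

How it is judged:
On the way, in this order (a step that is already met when the one before it is completed fails the run):
1. the pallet lies in the dock's channel, past the pawl, and the pawl has snapped in (x of pallet in the frame of dock above 0.044 m and z of pallet in the frame of dock below 0.015 m and y of pallet in the frame of dock between -0.008 and 0.008 m and angle between the x axis of pallet and the x axis of dock, either way round below 0.1 rad and x of post_top in the frame of dock below 0.03 m and y of pawl_tip in the frame of dock below 0.0305 m), for 0.2 s.
2. the latched pallet is tugged back against the pawl with more than 3 N (x of pallet in the frame of dock above 0.041 m and z of pallet in the frame of dock below 0.015 m and y of pallet in the frame of dock between -0.008 and 0.008 m and angle between the x axis of pallet and the x axis of dock, either way round below 0.1 rad and x of post_top in the frame of dock below 0.03 m and y of pawl_tip in the frame of dock below 0.0305 m and contact force between pallet and pawl above 3 N), for 0.05 s.
At the end, for the whole second after the job is handed in: The pallet rests flat in the dock, wagon end inwards, its origin past dock x = 42 mm, within 8 mm of the channel's middle and 0.1 rad of its direction, less than 15 mm above the table, the pawl sprung in (tip at dock y under 30.5 mm), at rest (x of pallet in the frame of dock above 0.042 m and z of pallet in the frame of dock below 0.015 m and y of pallet in the frame of dock between -0.008 and 0.008 m and angle between the x axis of pallet and the x axis of dock, either way round below 0.1 rad and x of post_top in the frame of dock below 0.03 m and y of pawl_tip in the frame of dock below 0.0305 m and linear speed of pallet below 0.02 m/s); the robot touches nothing.
It fails at once if a bystander (jar, tin, screwdriver) is moved by more than 30 mm (distance of any of jar, tin, driver from where it was at the start of the episode above 0.03 m).
It fails at once if the pallet is tipped by more than 40 degrees (angle between pallet's own z axis and vertical above 0.7 rad).
It also fails if it takes over 48 s, if anything falls off the work surface, if the arm or the gripper's body presses on something with over 40 N, if the wrist force passes 120 N, or if a joint passes its speed limit or range.

## Working session

There is one attempt and no reset: what is moved stays moved. The work goes in short steps, each a Python script; the robot and the scene stay as the last script left them, time stands still between calls to the robot, and variables do not carry over. Pictures are saved under pics/ and viewed, at most 12 in all, crops included, and the job is handed in when it is done.

```bash
mkdir -p pics; cat > h.py <<'E'
import numpy as np, cv2
from cell import env, kin, camera, calibration, job
def pix2w(name,u,v,depth=None,z=None,c=None):
    c=c or calibration(name)
    R=cv2.Rodrigues(np.array(c["rvec"],float))[0]; t=np.array(c["tvec"],float).ravel()
    ray=np.array([(u-c["cx"])/c["fx"],(v-c["cy"])/c["fy"],1.])
    o=-R.T@t; d=R.T@ray
    s=depth if depth is not None else (z-o[2])/d[2]
    return o+s*d
def shot(name,fn):
    c=calibration(name); p,d=camera(name); cv2.imwrite(f"pics/{fn}.png",p); np.savez(f"pics/{fn}.npz",d=d,**{k:np.array(v) for k,v in c.items()}); return p,d,c
E
python3 - <<'E'
from h import *
p,d,c=shot("top","top0"); print(c)
shot("scene","scene0")
print(env.get_state())
E
```

```text
{'fx': 481.0200412614468, 'fy': 481.0200412614468, 'cx': 267.2097453899612, 'cy': 213.34815260156216, 'rvec': array([ 2.20518791, -2.1614506 ,  0.11250616]), 'tvec': array([0.24578699, 0.53203096, 1.01220336])}
{'time': 0.1, 'qpos': array([-1.41110803,  0.47772925,  0.02235274,  1.55636434, -0.01151133,
        1.10934264, -0.0831132 ]), 'joint_velocities': array([ 0.00018728, -0.00145779, -0.00025012, -0.0024811 ,  0.00144028,
       -0.00063124,  0.00047915]), 'joint_torque': array([ 4.18779222e-03, -5.97757530e+01,  1.61348261e+00, -2.81954545e+01,
        1.27941824e-02,  5.09918842e-03, -7.70285851e-06]), 'tcp_pos': array([0.17849722, 0.65052359, 0.30301016]), 'orientation': array([-5.46004810e-05,  1.33498013e-01,  9.91048710e-01, -8.55932300e-04]), 'force': array([ 0.99102556,  0.87363651, -0.330832  ]), 'torque': array([ 0.00528045, -0.06299109, -0.02014256]), 'gripper_force': 0.0, 'opening': 0.08510589508195864}
```

View pics/top0.png

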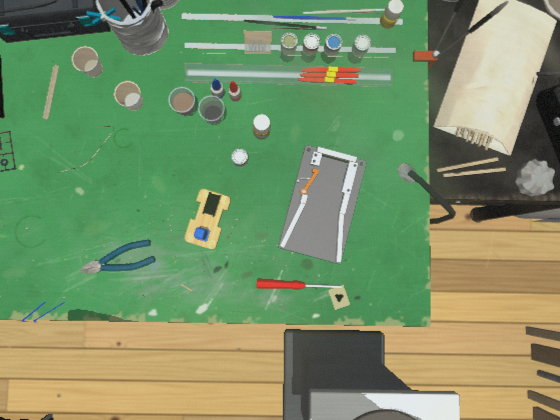

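View pics/scene0.png

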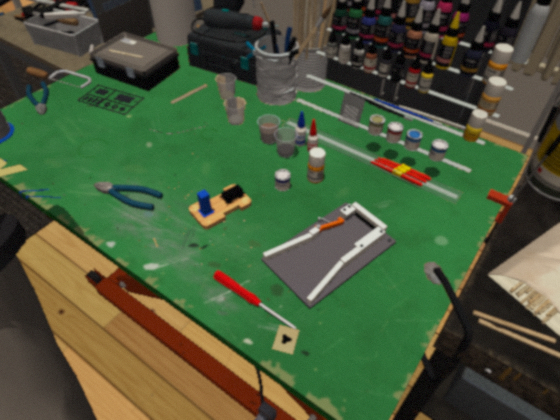

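The top view shows the pallet near (208,219) with its post at (202,234) and the wagon at (212,203). The dock is near (322,205) with its mouth at the bottom, the jar is at (261,125), the tin at (239,157) and the driver at (300,285). I'll enlarge the pallet and dock area.

```bash
python3 - <<'E'
import cv2
p=cv2.imread("pics/top0.png")[130:280,180:380]
cv2.imwrite("pics/c1.png",cv2.resize(p,None,fx=4,fy=4,interpolation=cv2.INTER_CUBIC))
E
```

```text
(no output)
```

View pics/c1.png

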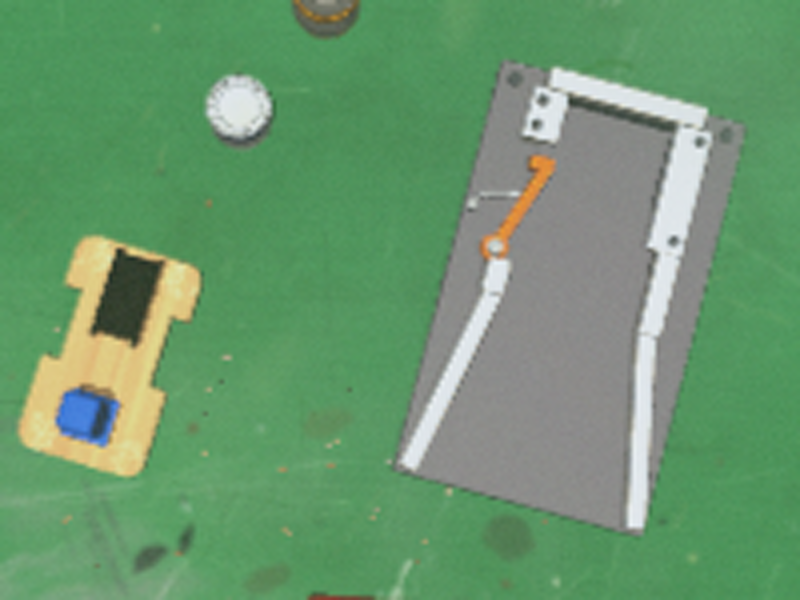

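```bash
python3 - <<'E'
from h import *
d=np.load("pics/top0.npz")["d"]
f=lambda u,v,z: pix2w("top",180+(u+.5)/4-.5,130+(v+.5)/4-.5,z=z)
D=[f(*p,.008) for p in [(505,62),(745,124),(638,534),(397,466)]]
print("dock",np.round(D,4)); 
print([round(float(np.linalg.norm(D[i]-D[(i+1)%4])),4) for i in range(4)])
P=[f(*p,.012) for p in [(75,230),(207,268),(138,482),(12,443)]]
print("pal",np.round(P,4),[round(float(np.linalg.norm(P[i]-P[(i+1)%4])),4) for i in range(4)])
print("post",f(83,415,.067), "dpt", pix2w("top",200.5,233.5,depth=d[233,200]))
for Q,n,L in((D,"dock",(125-110)/2e3),(P,"pal",0)):
    x=(Q[0]+Q[1]-Q[2]-Q[3])[:2]; y=(Q[0]+Q[3]-Q[1]-Q[2])[:2]
    a=np.arctan2(x[1],x[0]); b=np.arctan2(y[1],y[0])-np.pi/2
    c=np.mean(Q,0)[:2]; u=np.array([np.cos(a),np.sin(a)])
    print(n,"yaw",a,b,"origin",c-L*u, "post/mouth", c-L*u+u*(-.035 if n=="pal" else -.075))
print("jar",f(325,0,.078),"tin",f(240,105,.036))
E
```

```text
dock [[0.6811 0.1738 0.008 ]
 [0.6494 0.0409 0.008 ]
 [0.4234 0.0986 0.008 ]
 [0.4575 0.2296 0.008 ]]
[0.1366, 0.2333, 0.1353, 0.2305]
pal [[0.582  0.407  0.012 ]
 [0.5627 0.3348 0.012 ]
 [0.4461 0.3689 0.012 ]
 [0.4657 0.4371 0.012 ]] [0.0747, 0.1215, 0.071, 0.1201]
post [0.47910141 0.39269606 0.067     ] dpt [0.4789017  0.392576   0.06584537]
dock yaw -0.24732469047370315 -0.24444993175390728 origin [0.54557817 0.13755212] post/mouth [0.47286035 0.15591294]
pal yaw -0.26892501919382994 -0.26989763126915745 origin [0.5141086  0.38696014] post/mouth [0.48036661 0.39625947]
jar [0.69501051 0.27360325 0.078     ] tin [0.6478876  0.31798769 0.036     ]
```

```bash
cat >> h.py <<'E'
def down(phi):
    th=(phi+np.pi/2)/2; return np.array([0,np.cos(th),np.sin(th),0])
E
python3 - <<'E'
from h import *
q=down(-.25)
print(kin.inverse_kinematics([.545,.138,.33],q), kin.inverse_kinematics([.545,.138,.33],down(-.25+np.pi)))
env.reach([.50,.15,.36],q); shot("wrist","wd")
env.reach([.4795,.394,.25],down(-.268)); shot("wrist","wp")
s=env.get_state(); print(s["time"],s["qpos"],s["tcp_pos"])
a=cv2.imread("pics/wd.png")
E
```

```text
[-0.8569767   0.29889615  0.61995953  1.83147686 -0.1960162   1.07255723
 -0.41369171] [-0.45179649  0.26607166  0.11282636  1.80605565 -0.03373041  1.07131832
  2.56484466]
3.3833 [-1.1171415   0.46837266  0.44936687  1.76808538 -0.24086063  0.95821052
 -0.84218712] [0.48114413 0.39185462 0.25121526]
```

View pics/wd.png

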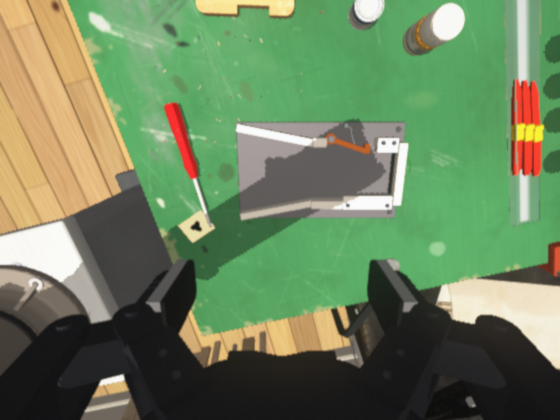

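View pics/wp.png

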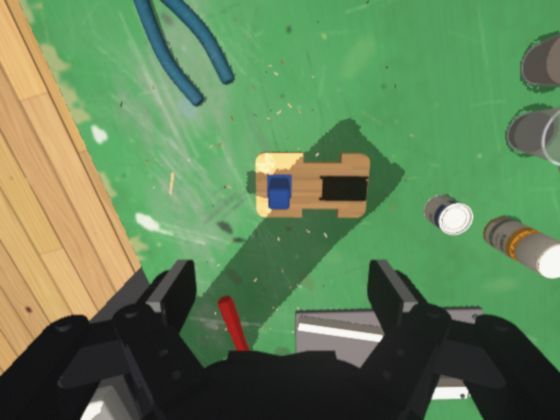

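```bash
python3 - <<'E'
import cv2,numpy as np
a=cv2.imread("pics/wd.png")[110:230,225:425]; b=cv2.imread("pics/wp.png")[145:225,245:385]
A=cv2.resize(a,None,fx=3.2,fy=3.2,interpolation=cv2.INTER_CUBIC)[:,:640] 
B=cv2.resize(b,None,fx=4,fy=4,interpolation=cv2.INTER_CUBIC)[:210]
A=cv2.resize(a,(600,360),interpolation=cv2.INTER_CUBIC)
B=cv2.resize(b,(420,240),interpolation=cv2.INTER_CUBIC)
o=np.zeros((600,600,3),np.uint8); o[:360]=A; o[360:,:420]=B
o=np.clip(o.astype(float)*1.6,0,255).astype(np.uint8)
cv2.imwrite("pics/c2.png",o)
E
```

```text
(no output)
```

View pics/c2.png

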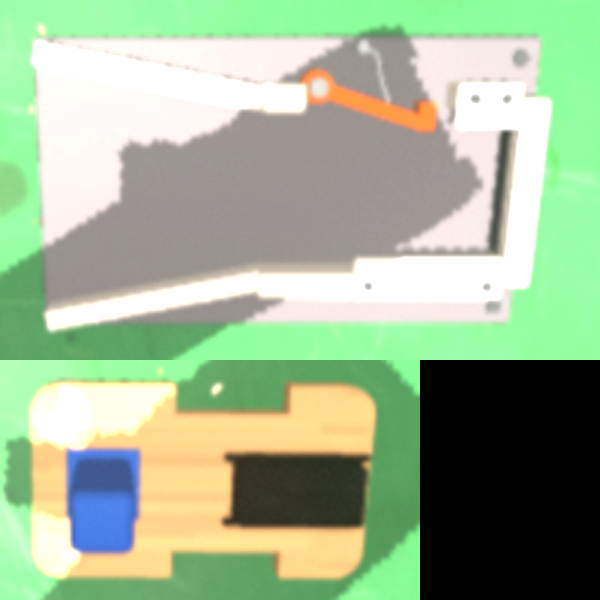

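```bash
python3 - <<'E'
from h import *
for fn,x0,y0,oy,P,z,n,L in(("wd",225,110,0,[(540,36),(509,322),(46,324),(36,38)],.008,"dock",.0075),("wp",245,145,360,[(376,384),(362,578),(33,577),(30,383)],.012,"pal",0)):
    Z=np.load(f"pics/{fn}.npz"); c={k:(Z[k] if Z[k].ndim else float(Z[k])) for k in Z if k!="d"}
    f=lambda u,v,z: pix2w("",x0+(u+.5)/3-.5,y0+(v-oy+.5)/3-.5,z=z,c=c)
    Q=[f(*p,z) for p in P]
    x=(Q[0]+Q[1]-Q[2]-Q[3])[:2]; y=(Q[0]+Q[3]-Q[1]-Q[2])[:2]
    a=np.arctan2(x[1],x[0]); b=np.arctan2(y[1],y[0])-np.pi/2
    o=np.mean(Q,0)[:2]; u=np.array([np.cos(a),np.sin(a)])
    print(n,[round(float(np.linalg.norm(Q[i]-Q[(i+1)%4])),4) for i in range(4)],a,b,o-L*u,o+u*-.035)
    if n=="pal": print("post",f(102,521,.067))
    else:
        w=np.array([-u[1],u[0]]); og=o-L*u
        for nm,p,zz in(("hinge",(319,88),.02),("stopL",(550,97),.037),("stopR",(528,288),.037),("lipL",(525,83),.029),("railR in",(355,258),.029),("ml",(36,52),.024),("mr",(50,320),.024)):
            g=f(*p,zz)[:2]-og; print(nm,g@u,g@w)
E
```

```text
dock [0.1384, 0.2335, 0.1386, 0.231] -0.24269453619393666 -0.24614188288167171 [0.54507001 0.14062925] [0.51837592 0.14723802]
hinge 0.02105883952134475 0.04717532197942136
stopL 0.1189464507489085 0.04408704311986623
stopR 0.11930167522601098 -0.0426319055103545
lipL 0.11052432820890032 0.04956079980854678
railR in 0.03995575324978996 -0.030022407067927945
ml -0.10569309534906823 0.06354926094436075
mr -0.10502364471797278 -0.061764085066570294
pal [0.0709, 0.1215, 0.0708, 0.1196] -0.2737272859870819 -0.2682842800824923 [0.51383551 0.38877554] [0.48013856 0.3982368 ]
post [0.48070061 0.3991088  0.067     ]
```

```bash
cat >> h.py <<'E'
YD=-.2445; OD=np.array([.5455,.139]); UD=np.array([np.cos(YD),np.sin(YD)]); WD=np.array([-UD[1],UD[0]])
def dk(x,y,z): return np.r_[OD+x*UD+y*WD,z]
def indock(p): g=np.array(p[:2])-OD; return round(g@UD*1e3,1),round(g@WD*1e3,1),round(p[2]*1e3,1)
def st(m=""):
    s=env.get_state(); F=s["force"]; print(m,round(s["time"],2),"dock",indock(s["tcp_pos"]),"F",round(F[:2]@UD,1),round(F[:2]@WD,1),round(F[2],1),"op",round(s["opening"],4),"gf",round(float(s["gripper_force"]),1))
E
python3 - <<'E'
from h import *
env.grip(.045,40)
env.movel([.480,.397,.105],rot=down(-.27),velocity=.1); st("down")
env.grip(0,40); st("grip")
env.movel([.480,.397,.155],velocity=.1); st("lift")
env.movel(dk(-.11,0,.16),rot=down(YD),velocity=.15); st("over")
shot("wrist","w3"); shot("top","t3")
a=cv2.resize(cv2.imread("pics/w3.png"),(400,300)); b=cv2.resize(cv2.imread("pics/t3.png")[130:310,240:400],(400,450))
o=np.zeros((450,800,3),np.uint8); o[:300,:400]=a; o[:,400:]=b; cv2.imwrite("pics/c3.png",o)
E
```

```text
down 5.46 dock (np.float64(-125.8), np.float64(234.8), np.float64(105.6)) F -0.7 -1.1 -0.6 op 0.0448 gf 0.0
grip 5.8 dock (np.float64(-125.9), np.float64(234.7), np.float64(105.6)) F -1.5 -1.4 5.0 op 0.0197 gf 40.3
lift 6.45 dock (np.float64(-126.3), np.float64(234.3), np.float64(154.8)) F -0.6 -1.3 -2.9 op 0.0198 gf 39.2
over 8.17 dock (np.float64(-110.0), np.float64(0.9), np.float64(160.0)) F 0.3 -0.3 -4.3 op 0.0198 gf 39.2
```

View pics/c3.png

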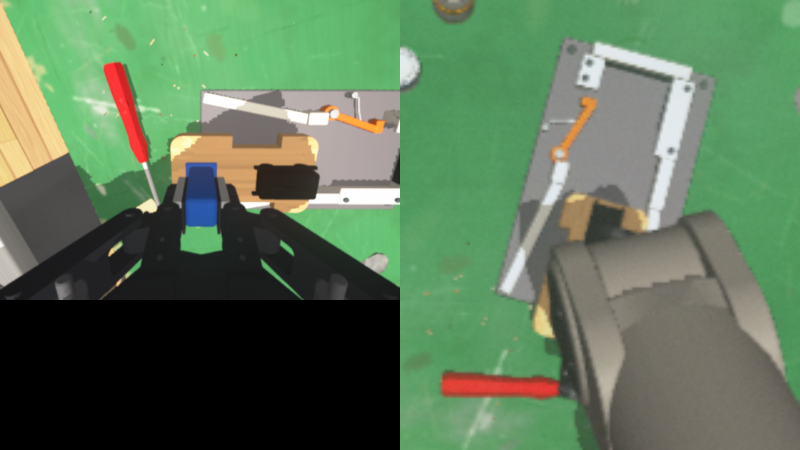

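Pallet is held squarely and lifted over the mouth (wrist view: left edge at about row 136 of the half-scale picture, columns 171–318). I'll check its lateral offset, then lower it.

```bash
python3 - <<'E'
from h import *
for p in [(172,137),(318,137),(315,211)]:
    print(indock(pix2w("wrist",p[0]*1.4,p[1]*1.4,z=.067)))
print("stop",env.movel(dk(-.11,0,.1145),velocity=.05,stop_force=6)); st("low")
env.grip(.026,30); st("open")
shot("wrist","w4")
b=cv2.imread("pics/w4.png")[100:340,180:500]; cv2.imwrite("pics/c4.png",cv2.resize(b,(800,600)))
E
```

```text
(np.float64(-133.0), np.float64(35.9), np.float64(67.0))
(np.float64(-16.8), np.float64(36.0), np.float64(67.0))
(np.float64(-8.3), np.float64(-31.7), np.float64(67.0))
stop False
low 9.32 dock (np.float64(-109.8), np.float64(0.1), np.float64(114.7)) F -0.5 0.0 -3.6 op 0.0194 gf 39.2
open 9.57 dock (np.float64(-109.6), np.float64(0.4), np.float64(115.0)) F 0.2 0.4 0.6 op 0.026 gf 0.0
```

View pics/c4.png

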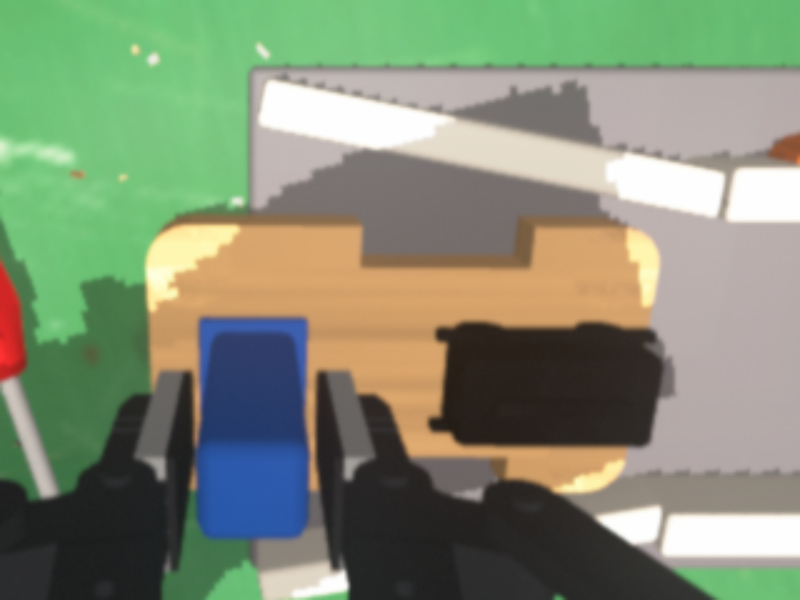

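```bash
python3 - <<'E'
from h import *
print(env.movel(dk(-.05,0,.115),velocity=.04,stop_force=15)); st("a")
print(env.movel(dk(-.01,0,.115),velocity=.04,stop_force=20)); st("b")
print(env.movel(dk(.028,0,.115),velocity=.03,stop_force=24)); st("c")
shot("wrist","w5")
b=cv2.imread("pics/w5.png")[100:340,180:500]; cv2.imwrite("pics/c5.png",cv2.resize(b,(800,600)))
E
```

```text
False
a 11.27 dock (np.float64(-50.0), np.float64(0.1), np.float64(115.1)) F -0.4 -0.2 -0.5 op 0.026 gf 0.1
False
b 12.42 dock (np.float64(-9.9), np.float64(-0.3), np.float64(114.8)) F -1.9 -0.8 -0.8 op 0.0259 gf 1.1
True
c 13.4 dock (np.float64(17.2), np.float64(-0.9), np.float64(113.7)) F -0.1 0.1 -1.1 op 0.0258 gf 0.0
```

View pics/c5.png

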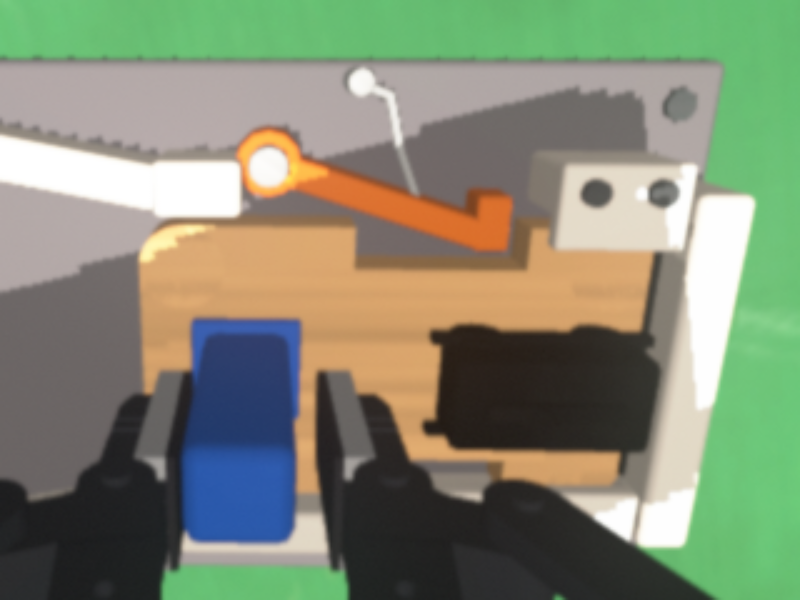

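The pawl tip, at (490,235), sits in the notch and the wagon end is at the back stop, so the pallet is latched. Next is the tug.

```bash
python3 - <<'E'
from h import *
print(env.movel(dk(.0105,0,.114),velocity=.02,stop_force=12)); st("a")
print(env.movel(dk(-.002,0,.114),velocity=.005,stop_force=14)); st("b")
env.dwell(.2); st("b2")
shot("wrist","w6")
b=cv2.imread("pics/w6.png")[100:340,180:500]; cv2.imwrite("pics/c6.png",cv2.resize(b,(800,600)))
E
```

```text
False
a 13.86 dock (np.float64(10.5), np.float64(0.2), np.float64(114.1)) F 0.2 -0.1 0.5 op 0.0259 gf 0.1
True
b 15.62 dock (np.float64(5.0), np.float64(1.1), np.float64(114.9)) F 2.7 0.4 -0.5 op 0.0259 gf 1.3
b2 15.82 dock (np.float64(5.0), np.float64(1.0), np.float64(114.8)) F 2.3 1.6 -0.6 op 0.0256 gf 1.4
```

View pics/c6.png

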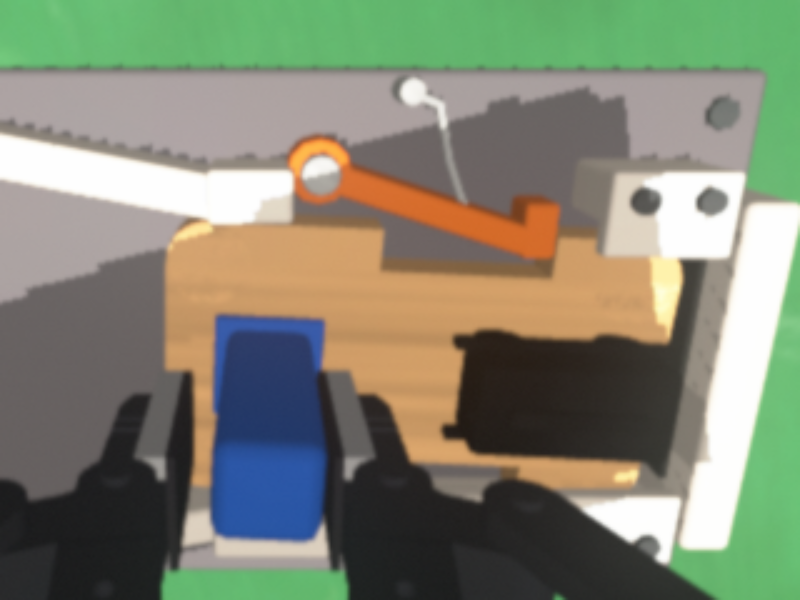

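The pawl is bearing on the notch end at (552,262). I'll raise the pull in small steps to a sustained 8 N or more, then ease off and release.

```bash
python3 - <<'E'
from h import *
p=np.array(env.get_state()["tcp_pos"]); d=np.r_[UD,0]
for i in range(1,9):
    env.movel(p-d*.0005*i,velocity=.01); env.dwell(.1); st(i)
    if env.get_state()["force"][:2]@UD>8: env.dwell(.3); st("held"); break
shot("wrist","w7")
env.movel(dk(.0095,0,.115),velocity=.02); st("eased")
env.grip(.040); env.movel(dk(.0095,0,.115+.1),velocity=.1); st("up")
env.dwell(.3); shot("wrist","w8"); env.movel(dk(-.03,.0,.3),velocity=.15)
a=cv2.imread("pics/w7.png")[100:340,180:500]; b=cv2.imread("pics/w8.png")[60:300,180:500]
cv2.imwrite("pics/c8.png",cv2.resize(np.hstack([a,b]),(800,300)))
E
```

```text
1 16.23 dock (np.float64(4.9), np.float64(1.1), np.float64(114.9)) F 5.1 0.7 -1.4 op 0.0257 gf 2.3
2 16.57 dock (np.float64(4.7), np.float64(1.1), np.float64(114.9)) F 6.6 1.2 -2.8 op 0.0262 gf 2.9
3 16.93 dock (np.float64(4.6), np.float64(1.1), np.float64(114.9)) F 6.2 1.1 -4.0 op 0.0259 gf 3.5
4 17.27 dock (np.float64(4.4), np.float64(1.1), np.float64(115.0)) F 7.6 1.2 -4.9 op 0.0261 gf 3.9
5 17.62 dock (np.float64(4.2), np.float64(1.2), np.float64(115.1)) F 8.0 1.3 -3.9 op 0.0257 gf 4.3
held 17.93 dock (np.float64(4.3), np.float64(1.2), np.float64(115.1)) F 8.4 1.1 -5.3 op 0.0259 gf 4.3
eased 18.48 dock (np.float64(8.8), np.float64(-0.3), np.float64(114.7)) F -0.6 0.0 -0.2 op 0.0258 gf 0.0
up 19.92 dock (np.float64(9.1), np.float64(-0.1), np.float64(214.4)) F -0.2 -0.0 -0.4 op 0.0401 gf 0.0
```

View pics/c8.png

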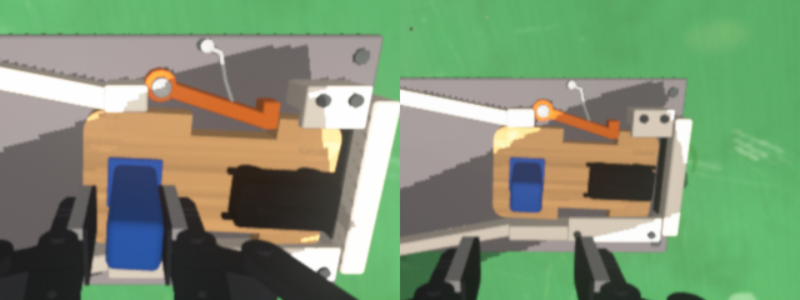

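Left, the tug held at about 8 N. Right, the pallet lies flat and released, with the pawl (612,130) in its notch. Handing in.

```bash
python3 -c "
from h import *
st(); print(job.job_done())"
```

```text
21.04 dock (np.float64(-30.1), np.float64(-0.1), np.float64(299.5)) F -0.5 -0.1 0.2 op 0.0397 gf 0.0
the job is handed in; nothing more can be done
None
```

The pallet is in the dock wagon end first and latched: the pawl held a tug of about 8 N, I released it, and the job was handed in at about 21 s of the 48 s allowed; no verdict was shown.

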